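# Proof-pull a frame hanger on the spring gauge

## Task

Proof-test the aluminium frame hanger, the one with the wide lip at one end: hook its lip behind the front bar of the bench pull gauge's stirrup and pull with the hanger, along the gauge, until the gauge's pointer is level with the rider clip; hold it there for two seconds without going more than a centimetre past the rider. Then let the spring draw the slide gently all the way home (no snapping back), unhook the hanger and put it in the slatted crate. Leave the rider, the similar handle without a lip, the figurine and the jar where they are.

Things in the scene. Friction and masses are not known exactly. Their poses are not given: they have to be found in the camera images.
- gauge: bench pull gauge, fixed: steel base 300 x 130 x 10 mm with a grey housing 184 x 80 mm, top at 70 mm, over its far part. Origin: centre of the base's underside; x runs along the gauge away from the stirrup, so the slide is pulled along its -x; z up. A slot and a scale with 10 mm graduations are on the housing's top
- pull_slide (a joint): travel of the sprung slide in m: 0 home, grows as the stirrup is pulled out along the gauge's -x, stop at 0.075. Pull needed: about 3.2 N at the start plus 160 N/m, so 9 to 13 N at the rider (friction 0.4 N). Pointer and rider are level when joint pull_slide equals joint rider
- pull_bar (a point): centre of the stirrup's front bar (moves with the slide). The bar is steel, 114 mm long along the gauge's y, 12 mm thick along x, 14 mm high, top at 54 mm and underside at 40 mm above the bench. Behind it (gauge +x) the stirrup is an open window 56 mm long and 94 mm wide, with nothing below it but the base (top at 10 mm); at home the bar centre is at gauge x = -0.110
- pointer (a point): top of the thin steel pointer (4 x 30 x 10 mm) that stands up on the housing's top, 80 mm above the bench; moves with the slide, along the gauge's -x when pulled
- rider (a joint): setting of the rider clip in m, in slide travel (35 to 60 mm at the start); stiff, must not be moved
- rider_tip (a point): tip of the dark rider clip (16 x 22 x 14 mm) on the housing's top beside the slot on the gauge's +y side; level with the pointer when both have the same gauge x
- board: plywood board 240 x 230 x 6 mm, fixed, on which hanger and handle stand; origin at the centre of its underside
- hanger: the frame hanger, about 0.17 kg: an aluminium bridge 140 mm long (x), 50 mm tall; bar 14 mm wide (y) and 20 mm high, underside at 30 mm; at its +x end a flat lip 46 mm wide, 8 mm thick, reaching from the bar's top (50 mm) down to 0, lip centre at x = 0.066; at its -x end a narrow foot 14 x 14 mm. Origin: centre of its footprint, at the underside of lip and foot; z up
- hanger_grip (a point): place to grip on the hanger: middle of the bar's height, 10 mm from its mid-length towards the lip (hanger x = 0.010, z = 0.040)
- hanger_lip (a point): middle of the lip's lower half (hanger x = 0.066, z = 0.015)
- handle: look-alike to leave alone: aluminium handle of the same length, height and bar, but with a narrow 14 mm foot at both ends and no lip
- crate: slatted wooden crate, fixed, outside 220 (x) x 190 (y) x 70 mm high, walls 8 mm, open on top; origin at the centre of its underside
- figurine: bystander: plaster figurine, 65 mm wide foot, 146 mm tall, upright
- jar: bystander: closed glass jar, 64 mm wide, 85 mm tall
Mind the look-alikes: they are no part of the job. What is shaped like the hanger but purple is not meant.

How it is judged (in metres and radians):
On the way, in this order (a step that is already met when the one before it is completed fails the run):
1. with its lip behind the stirrup bar, the hanger pulls the slide until the pointer is level with the rider (within 6 mm) and holds it there for 1.5 s (x of pointer in the frame of rider_tip between -0.006 and 0.006 m and contact force between hanger and gauge above 5 N), for 1.5 s.
2. the slide is back home (within 6 mm) (value of joint pull_slide below 0.006 m), for 0.2 s.
At the end, for the whole second after the job is handed in: The hanger lies at rest inside the crate (origin within its walls; grip and lip points lower than 75 mm above the bench), released, and the gauge's slide is home within 6 mm (x of hanger in the frame of crate between -0.11 and 0.11 m and y of hanger in the frame of crate between -0.095 and 0.095 m and height (world z) of each of hanger_grip, hanger_lip below 0.075 m and linear speed of hanger below 0.02 m/s and value of joint pull_slide below 0.006 m); the robot touches nothing.
It fails at once if the pointer is pulled more than 12 mm past the rider (x of pointer in the frame of rider_tip below -0.012 m).
It fails at once if the slide snaps back (faster than 0.25 m/s) (velocity of joint pull_slide below -0.25 m/s).
It fails at once if the rider is shifted by more than 6 mm (distance of rider_tip from where it was at the start of the episode above 0.006 m).
It fails at once if the handle without a lip is moved by more than 40 mm (distance of handle from where it was at the start of the episode above 0.04 m).
It fails at once if the figurine or jar is moved by more than 40 mm or the figurine is tipped (distance of any of figurine, jar from where it was at the start of the episode above 0.04 m or angle between figurine's own z axis and vertical above 0.5 rad).
It also fails if it takes over 64 s, if anything falls off the work surface, if the arm or the gripper's body presses on something with over 40 N, if the wrist force passes 120 N, or if a joint passes its speed limit or range.

## Robot

A 6-joint arm with a two-finger parallel gripper is mounted at the origin on the work surface. World frame = base frame: x ahead of the robot, y to its left, z up, the work surface at z = 0. Lengths are in mm, angles in degrees, forces in N, time in s.
With the tool pointing down it reaches from about 400 to 925 mm from the base axis. Payload 3.4 kg.
Tool frame: the origin (TCP) lies midway between the tips of the shut fingers; the grasp point (between the pads) lies 19 mm behind it (manip.hold_point_z is the distance from the TCP to the grasp point, in mm); z points along the fingers, y is the line along which they close (so a half turn about z gives the same grasp; the last joint's range is limited). The gripper opens to 85 mm and grips with 20 to 120 N. Pads are 22 mm wide; open, the fingers measure 114 mm over their backs; the gripper's body (76 mm by 85 mm) begins 54 mm behind the grasp point. The pads swing forward as they close: fully open they stand 13 mm farther back than shut.
Start: joints at [-67.294, 17.578, 86.31, -0, 76.112, -4.211], TCP at [260.285, -512.721, 231.305] pointing down, gripper open.
Joint ranges: [-179.03, 179.03], [-60, 130.46], [8.19, 133.38], [-81.62, 261.62], [5.75, 156.47], [-153.77, 153.77]. Speed limits (degrees/s): [147.25, 147.25, 180, 180, 180, 180].

## Interface

Orientations are given as [roll, pitch, yaw] about the fixed x, y, z axes, in that order (R = Rz(yaw) Ry(pitch) Rx(roll)).
In Python, from cell import manip, eyes gives the robot as it stands.
- The arm moves only by the shell command python3 -m pendant 'ROWS'. ROWS is text: rows parted by semicolons, each of 5 numbers parted by spaces: the shift along the tool's x, y, z in m, then the turn about the tool's z in rad, then the closure, from 0 (fully open) to 1 (shut). In form: dx dy dz twist claw; .... A call has 1 to 5 rows; each row shifts and turns the commanded pose from where the row before left it, along the tool's axes as they then stand; what a row does not reach is not made up. A row lasts 1/12 s, in which the tool goes at most 41.7 mm and 7.16 degrees, less where a joint would pass 70% of its speed; a pose out of reach is approached as far as the arm can. A call with a gripper value outside its range is refused whole. The fingers move at their own pace and stop on an object; the grip force is fixed at half the most. Time passes only in rows, so rows that do not move let the fingers close. It gives the time, the measured TCP pose, the force, the opening and the grip force at its end, in the units of the state.
- manip.read_state(): the state, without advancing time (a new reading comes with each control period).
- eyes.snapshot(name): name is "scene" or "top"; returns a dict with "frame" (400x640x3 uint8, red, green, blue), "depth" (400x640 float32, mm along the optical axis (not along the pixel's ray), 0 where there is no reading), "mtx" (3x3 intrinsics, pixels), "cam_to_world" (4x4, takes a point from camera to world coordinates). Camera axes: x right, y down, z forward; pixel columns grow to the right and rows downward; lengths in mm; the calibration is good to about 2 mm. A picture is of the moment at which its call begins.
- manip.close_job(): hands the job in; it is judged then, once.
The state is a dict: "time_s": time; "joint_positions": joint angles; "qvel": joint speeds; "effort": joint torques, N m; "tcp_pos": TCP position; "orientation": TCP orientation; "wrist_force": force on the tool from outside, world axes, zero at the start; "moment": the same for the moment, N m; "opening": opening from 0.0 (shut) to 1.0 (fully open); "grip_force": force on a finger pad.
Only numpy, scipy, OpenCV 4.12 (cv2) and the standard library are available. Lean on these libraries where they do the work, as an engineer would, in place of code of your own. Each camera call takes 0.05 s, during which the arm holds its last target. There are 200 camera calls.

## Working session

There is one attempt and no reset: what is moved stays moved. The work goes in short steps, Python scripts to look and compute and a shell command to move; the robot and the scene stay as the last step left them, time stands still between calls to the robot, and variables do not carry over. Pictures are saved under pics/ and viewed, at most 10 in all, crops included, and the job is handed in when it is done.

```bash
ls; mkdir -p pics
cat > h.py <<'E'
import numpy as np, cv2
from cell import manip, eyes
def snap(n):
    s=eyes.snapshot(n); return s
def pts(s):
    K=np.array(s["mtx"]);T=np.array(s["cam_to_world"]);d=s["depth"]
    v,u=np.mgrid[0:d.shape[0],0:d.shape[1]]
    P=np.stack([(u-K[0,2])/K[0,0]*d,(v-K[1,2])/K[1,1]*d,d],-1)
    return P@T[:3,:3].T+T[:3,3]
def ray(s,u,v,z):
    K=np.array(s["mtx"]);T=np.array(s["cam_to_world"])
    r=T[:3,:3]@np.array([(u-K[0,2])/K[0,0],(v-K[1,2])/K[1,1],1]);o=T[:3,3]
    return o+r*(z-o[2])/r[2]
E
python3 - <<'E'
from h import *
for n in("scene","top"):
    s=snap(n);cv2.imwrite(f"pics/{n}0.png",s["frame"][...,::-1]);print(n,np.round(s["cam_to_world"],3).tolist(),np.round(s["mtx"],1).tolist())
print(manip.read_state(),manip.hold_point_z)
E
```

```text
pics
scene [[0.697, 0.503, -0.511, 1319.88], [0.717, -0.477, 0.508, -751.941], [0.012, -0.721, -0.693, 1206.443], [0.0, 0.0, 0.0, 1.0]] [[501.7, 0.0, 311.8], [0.0, 501.7, 200.4], [0.0, 0.0, 1.0]]
top [[-0.058, -0.977, 0.203, 143.831], [-0.998, 0.056, -0.015, 92.585], [0.003, -0.203, -0.979, 1726.814], [0.0, 0.0, 0.0, 1.0]] [[515.2, 0.0, 315.6], [0.0, 515.2, 195.2], [0.0, 0.0, 1.0]]
{'time_s': 0.1, 'joint_positions': array([-6.72952871e+01,  1.76187415e+01,  8.63750979e+01,  2.26026242e-03,
        7.61118192e+01, -4.21334858e+00]), 'qvel': array([ 0.1052893 , -0.13561219, -0.20683962,  0.07913658, -0.10922175,
       -0.09559764]), 'effort': array([ 9.99448093e-04, -4.58527744e+01, -2.52607745e+01,  9.65117522e-06,
        5.59851847e-03, -4.06344558e-07]), 'tcp_pos': array([ 260.04441518, -512.14420851,  230.47409114]), 'orientation': array([-1.79894788e+02, -9.95005540e-03,  2.69175078e+01]), 'wrist_force': array([-0.23194506, -0.04618412,  0.72949056]), 'moment': array([0.0442612 , 0.04309906, 0.00673252]), 'grip_force': 0.0, 'opening': 1.0020577178510937} 18.700000000000003
```

View pics/top0.png

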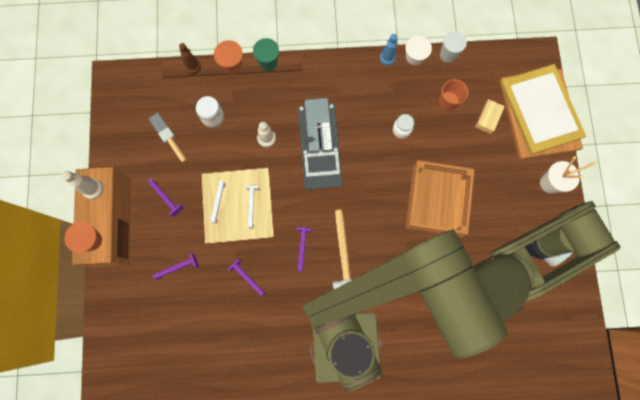

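View pics/scene0.png

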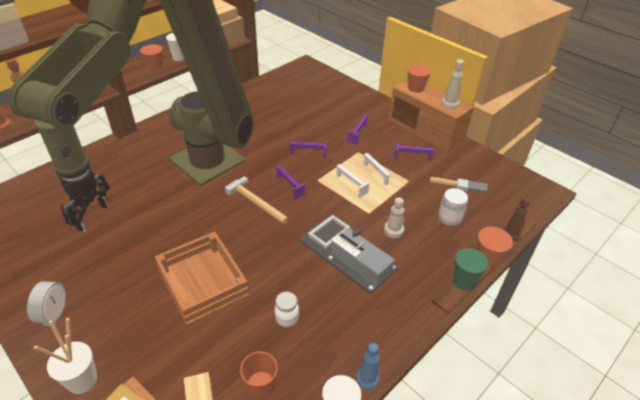

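Top view: the board is at (238,205). The candidates are the light bridge at (252,205) with a T-shaped wide end at (252,187), the light bridge at (217,200) with no visible lip, and purple T shapes at (165,195), (176,267), (246,278) and (303,248). The description points to (252,205). The gauge is at (320,143) with its stirrup at the bottom (322,165), and the crate is at (441,197). A close crop will check the choice.

Run:
```python
from h import *
s=snap("top");f=s["frame"][...,::-1]
a=cv2.resize(f[160:250,195:280],None,fx=4.5,fy=4.5,interpolation=cv2.INTER_CUBIC)
b=cv2.resize(f[90:195,285:355],None,fx=5,fy=5,interpolation=cv2.INTER_CUBIC)
o=np.zeros((530,760,3),np.uint8);o[:a.shape[0],:a.shape[1]]=a;o[:b.shape[0],400:400+b.shape[1]]=b
cv2.imwrite("pics/c1.png",o)
P=pts(s)
# board: depth & colour
hsv=cv2.cvtColor(s["frame"],cv2.COLOR_RGB2HSV)
sub=np.zeros(hsv.shape[:2],bool);sub[165:248,198:278]=1
m=sub&(hsv[...,1]<60)&(hsv[...,2]>130)
n,l,st,c=cv2.connectedComponentsWithStats(m.astype(np.uint8))
for i in range(1,n):
    if st[i,4]>25:
        q=P[l==i];t=q[q[:,2]>46];print(st[i],c[i],"z",np.percentile(q[:,2],[5,50,95]).round(1),"xy",t[:,:2].mean(0).round(1) if len(t) else 0, cv2.minAreaRect(t[:,:2].astype(np.float32)) if len(t)>3 else 0)
for nm,(u0,u1,v0,v1,zl,zh) in dict(house=(290,352,92,190,64,74),bar=(290,352,140,195,46,60),base=(290,352,90,195,5,15),pt=(290,352,92,190,76,90),crate=(400,480,155,240,62,76),board=(198,278,165,248,3,11)).items():
    k=np.zeros(m.shape,bool);k[v0:v1,u0:u1]=1;k&=(P[...,2]>zl)&(P[...,2]<zh)
    q=P[k];print(nm,len(q),np.percentile(q,[1,50,99],axis=0).round(0).tolist(),cv2.minAreaRect(q[:,:2].astype(np.float32)))
```

```text
[211 180  14  43 239] [217.0251046  200.92887029] z [ 9.2 54.  62.2] xy [485.3 391.7] ((321.0179443359375, 279.3508605957031), (503.1025695800781, 109.51849365234375), 34.226680755615234)
[245 185  15  43 261] [250.89655172 202.82375479] z [ 7.5 54.5 62. ] xy [471.3 282.7] ((331.83526611328125, 219.09555053710938), (444.9407958984375, 86.19525146484375), 22.973365783691406)
house 891 [[640.0, 6.0, 64.0], [734.0, 44.0, 69.0], [820.0, 85.0, 74.0]] ((693.071044921875, 45.62472152709961), (262.4256896972656, 82.5897445678711), 1.1291782855987549)
bar 341 [[557.0, -15.0, 46.0], [602.0, 41.0, 53.0], [642.0, 98.0, 60.0]] ((612.2868041992188, 42.37950134277344), (112.0821533203125, 113.86766815185547), 2.4171063899993896)
base 1508 [[514.0, -68.0, 5.0], [627.0, 41.0, 9.0], [873.0, 142.0, 15.0]] ((692.33447265625, 38.157318115234375), (215.64181518554688, 379.4131774902344), 86.88752746582031)
pt 125 [[641.0, 7.0, 76.0], [691.0, 54.0, 79.0], [817.0, 88.0, 89.0]] ((728.9293212890625, 49.087074279785156), (178.41993713378906, 81.70346069335938), 1.2587369680404663)
crate 712 [[335.0, -457.0, 62.0], [462.0, -344.0, 69.0], [580.0, -233.0, 76.0]] ((458.1947937011719, -345.11822509765625), (192.3127899169922, 222.76438903808594), 77.74933624267578)
board 3077 [[345.0, 205.0, 3.0], [478.0, 335.0, 6.0], [617.0, 464.0, 11.0]] ((480.81591796875, 336.4849853515625), (275.0501403808594, 284.4608154296875), 86.96881866455078)
```

View pics/c1.png

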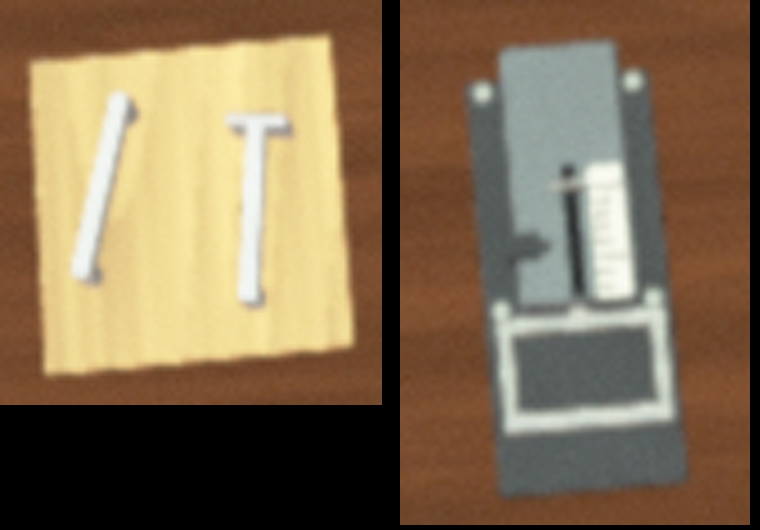

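The crop confirms it: the right-hand piece has the wide lip at (259,123) in the crop, and the left one has none. In the gauge panel the pointer is at about (568,184), the dark rider at (535,246) and the front bar runs (505,425)–(672,410). Next I turn these into world points.

Run:
```python
from h import *
s=snap("top")
A=lambda x,y,z:ray(s,(x+.5)/4.5-.5+195,(y+.5)/4.5-.5+160,z)[:2]
B=lambda x,y,z:ray(s,(x-400+.5)/5-.5+285,(y+.5)/5-.5+90,z)[:2]
pr=lambda n,*a:print(n,*[np.round(x,1) for x in a])
lipc=A(259,123,56);foot=A(249,300,56)
pr("lip ends",A(228,119,56),A(291,126,56),np.linalg.norm(A(228,119,56)-A(291,126,56)))
pr("lip far/foot end",A(259,114,56),A(248,305,56),np.linalg.norm(A(259,114,56)-A(248,305,56)))
d=A(259,114,56)-A(248,305,56);pr("yaw",np.degrees(np.arctan2(d[1],d[0])), "mid",(A(259,114,56)+A(248,305,56))/2)
L,R=B(505,425,54),B(674,410,54)
pr("bar L,R,len",L,R,np.linalg.norm(L-R),"mid",(L+R)/2)
n=R-L;pr("yaw from bar",np.degrees(np.arctan2(n[0],-n[1]))*-1)
c=[B(500,48,70),B(614,40,70)];e=[B(518,303,70),B(635,298,70)]
pr("house corners",*c,*e); g=(c[0]+c[1]-e[0]-e[1])/2; pr("yaw house,len",np.degrees(np.arctan2(g[1],g[0])),np.linalg.norm(g))
b=[B(500,495,10),B(687,482,10)];pr("base front corners",*b,np.linalg.norm(b[0]-b[1]))
pr("ptr",B(568,184,80),"rider",B(540,246,84))
# crate top rim rect via depth
P=pts(s);k=np.zeros(P.shape[:2],bool);k[155:240,400:480]=1;k&=(P[...,2]>64)&(P[...,2]<76)
print(cv2.minAreaRect(P[k][:,:2].astype(np.float32)))
# stirrup front bar and hanger by depth points too
hsv=cv2.cvtColor(s["frame"],cv2.COLOR_RGB2HSV)
m=np.zeros(k.shape,bool);m[178:232,243:262]=1;m&=(hsv[...,1]<60)&(hsv[...,2]>150)
v,u=np.nonzero(m);q=np.array([ray(s,a,b,56)[:2] for a,b in zip(u,v)]).astype(np.float32)
print("hanger bbox",q.min(0),q.max(0),cv2.fitLine(q,cv2.DIST_L2,0,.01,.01).ravel())
print(manip.read_state()["tcp_pos"])
```

```text
lip ends [534.3 299.4] [526.4 253.1] 46.9
lip far/foot end [536.8 276.4] [395.  289.1] 142.4Traceback (most recent call last):
  File "<stdin>", line 9, in <module>
  File "<stdin>", line 5, in <lambda>
    return _wrapfunc(a, 'round', decimals=decimals, out=out)
    return _wrapit(obj, method, *args, **kwds)
    result = getattr(arr, method)(*args, **kwds)
numpy._core._exceptions._UFuncNoLoopError: ufunc 'multiply' did not contain a loop with signature matching types (dtype('<U3'), dtype('float64')) -> None
```

Run:
```python
from h import *
s=snap("top")
A=lambda x,y,z:ray(s,(x+.5)/4.5-.5+195,(y+.5)/4.5-.5+160,z)[:2]
B=lambda x,y,z:ray(s,(x-400+.5)/5-.5+285,(y+.5)/5-.5+90,z)[:2]
pr=lambda n,*a:print(n,*[np.round(x,1) for x in a])
d=A(259,114,56)-A(248,305,56);pr("yaw, mid",np.degrees(np.arctan2(d[1],d[0])),(A(259,114,56)+A(248,305,56))/2)
L,R=B(505,425,54),B(674,410,54)
pr("bar L,R,len,mid",L,R,np.linalg.norm(L-R),(L+R)/2)
n=R-L;pr("yaw from bar",np.degrees(np.arctan2(n[0],-n[1])))
c=[B(500,48,70),B(614,40,70)];e=[B(518,303,70),B(635,298,70)]
pr("house corners",*c,*e); g=(c[0]+c[1]-e[0]-e[1])/2; pr("yaw house,len",np.degrees(np.arctan2(g[1],g[0])),np.linalg.norm(g))
b=[B(500,495,10),B(687,482,10)];pr("base front corners",*b,np.linalg.norm(b[0]-b[1]))
pr("ptr,rider",B(568,184,80),B(540,246,84))
P=pts(s);k=np.zeros(P.shape[:2],bool);k[155:240,400:480]=1;k&=(P[...,2]>64)&(P[...,2]<76)
print(cv2.minAreaRect(P[k][:,:2].astype(np.float32)))
hsv=cv2.cvtColor(s["frame"],cv2.COLOR_RGB2HSV)
m=np.zeros(k.shape,bool);m[192:226,243:262]=1;m&=(hsv[...,1]<60)&(hsv[...,2]>150)
v,u=np.nonzero(m);q=np.array([ray(s,a,b,56)[:2] for a,b in zip(u,v)]).astype(np.float32)
f=cv2.fitLine(q,cv2.DIST_L2,0,.01,.01).ravel();print("bar line",f,np.degrees(np.arctan(f[1]/f[0])))
print(manip.read_state()["time_s"])
```

```text
yaw, mid -5.1 [465.9 282.8]
bar L,R,len,mid [562.4  97.1] [566.3 -16.4] 113.6 [564.4  40.4]
yaw from bar 1.9
house corners [823.5  86.1] [824.9   8. ] [641.9  83.8] [640.9   5.5]
yaw house,len 0.7 182.9
base front corners [524.5 103.3] [526.2 -24.7] 128.1
ptr,rider [719.9  45.8] [676.3  67.1]
((458.366943359375, -345.0513916015625), (192.01832580566406, 222.5904541015625), 77.80231475830078)
bar line [ 9.9709296e-01 -7.6194912e-02  4.5769849e+02  2.8451779e+02] -4.3698816
0.25
```

```bash
cat > d.py <<'E'
import sys,numpy as np
from cell import manip
x,y,z,yw=map(float,sys.argv[1:5]);st=manip.read_state();p=st["tcp_pos"];y0=st["orientation"][2]
a=np.radians(y0 if len(sys.argv)<6 else yw);D=np.array([x,y,z])-p
print("tcp",p.round(1),"rpy",st["orientation"].round(2),"F",st["wrist_force"].round(1),"open",round(st["opening"],3),"t",round(st["time_s"],2))
print("dx %.4f dy %.4f dz %.4f twist %.4f (z down)"%((D[0]*np.cos(a)+D[1]*np.sin(a))/1e3,(D[0]*np.sin(a)-D[1]*np.cos(a))/1e3,-D[2]/1e3,np.radians(y0-yw)))
E
python3 -m pendant '0 0 0 0.111 0;0 0 0 0.111 0;0 0 0 0.111 0;0 0 0 0.111 0;0 0 0 0.111 0'
python3 -m pendant '0.037 0 0 0 0;0.037 0 0 0 0;0.037 0 0 0 0;0.037 0 0 0 0;0 0 0 0 0'; python3 d.py 476 282.6 150 -4.8
```

```text
time_s: 0.67
tcp_pos: [260.2, -512.6, 231.1]
orientation: [-180.0, 0.0, -5.2]
wrist_force: [-0.1, -0.5, 0.0]
opening: 1.002
grip_force: 0.0
time_s: 1.08
tcp_pos: [414.6, -525.7, 230.7]
orientation: [180.0, -0.3, -4.7]
wrist_force: [0.3, -0.8, -0.1]
opening: 1.002
grip_force: 0.0
tcp [ 414.6 -525.7  230.7] rpy [179.96  -0.29  -4.66] F [ 0.3 -0.8 -0.1] open 1.002 t 1.08
dx -0.0044 dy -0.8106 dz 0.0807 twist 0.0025 (z down)
```

```bash
python3 -m pendant '0 -0.04 0 0 0;0 -0.04 0 0 0;0 -0.04 0 0 0;0 -0.04 0 0 0;0 -0.04 0 0 0' >/dev/null
python3 -m pendant '0 -0.04 0 0 0;0 -0.04 0 0 0;0 -0.04 0 0 0;0 -0.04 0 0 0;0 -0.04 0 0 0' >/dev/null
python3 -m pendant '0 -0.04 0 0 0;0 -0.04 0 0 0;0 -0.04 0 0 0;0 -0.04 0 0 0;0 -0.04 0 0 0' >/dev/null
python3 -m pendant '0 -0.04 0 0 0;0 -0.04 0 0 0;0 -0.04 0 0 0;0 -0.04 0 0 0;0 -0.04 0 0 0' >/dev/null
python3 -m pendant '0 0 0.04 0 0;0 0 0.04 0 0;0 0 0 0 0;0 0 0 0 0;0 0 0 0 0' >/dev/null
python3 d.py 476 282.6 27 -4.8
```

```text
tcp [476.6 271.6 152.5] rpy [-1.7997e+02 -5.0000e-02 -4.9100e+00] F [-0.4  0.7 -0.7] open 0.996 t 3.17
dx -0.0015 dy -0.0109 dz 0.1255 twist -0.0020 (z down)
```

```bash
python3 -m pendant '-0.0015 -0.011 0.03 0 0;0 0 0.03 0 0;0 0 0.03 0 0;0 0 0.025 0 0;0 0 0.01 0 0' 
python3 -m pendant '0 0 0 0 0;0 0 0 0 0;0 0 0 0 0' 
python3 d.py 476 282.6 27 -4.8
python3 - <<'E'
from h import *
s=snap("top");f=s["frame"][...,::-1];a=cv2.resize(f[150:260,190:300],None,fx=4,fy=4,interpolation=cv2.INTER_CUBIC)
s=snap("scene");f=s["frame"][...,::-1];b=cv2.resize(f[130:240,310:420],None,fx=4,fy=4,interpolation=cv2.INTER_CUBIC)[:,:355]
cv2.imwrite("pics/g1.png",np.hstack([a,b]))
E
```

```text
time_s: 3.58
tcp_pos: [475.9, 282.3, 26.0]
orientation: [-180.0, -0.0, -5.0]
wrist_force: [0.1, -0.1, -0.1]
opening: 0.996
grip_force: 0.0
time_s: 3.83
tcp_pos: [477.4, 283.6, 28.6]
orientation: [-179.9, -0.2, -4.9]
wrist_force: [-0.4, -0.2, -0.8]
opening: 0.997
grip_force: 0.0
tcp [477.4 283.6  28.6] rpy [-179.87   -0.22   -4.92] F [-0.4 -0.2 -0.8] open 0.997 t 3.83
dx -0.0013 dy 0.0011 dz 0.0016 twist -0.0020 (z down)
```

View pics/g1.png

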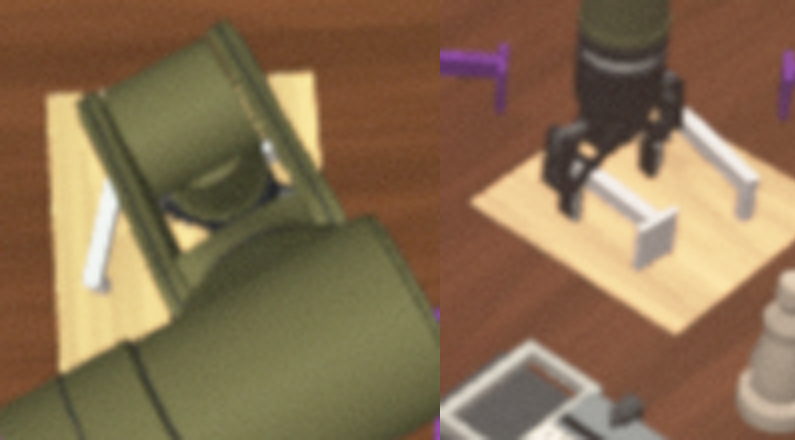

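The scene view (right half) shows the fingers straddling the hanger's bar at about (600,185), with the lip at (655,235) clear. The handle is untouched. Closing and lifting.

```bash
python3 -m pendant '0 0 0 0 1;0 0 0 0 1;0 0 0 0 1;0 0 0 0 1;0 0 0 0 1' 
python3 -m pendant '0 0 0 0 1;0 0 0 0 1;0 0 0 0 1;0 0 0 0 1;0 0 0 0 1' |tail -2
python3 -m pendant '0 0 -0.01 0 1;0 0 -0.03 0 1;0 0 -0.04 0 1;0 0 -0.02 0 1;0 0 0 0 1'
python3 d.py 480 40 127 1
python3 - <<'E'
from h import *
s=snap("scene");f=s["frame"][...,::-1]
cv2.imwrite("pics/g2.png",cv2.resize(f[80:260,250:450],None,fx=3,fy=3,interpolation=cv2.INTER_CUBIC))
E
```

```text
time_s: 4.35
tcp_pos: [475.2, 282.9, 26.4]
orientation: [-180.0, -0.0, -4.9]
wrist_force: [0.1, 0.5, 0.2]
opening: 0.301
grip_force: 0.0
opening: 0.156
grip_force: 61.2
time_s: 5.18
tcp_pos: [478.6, 284.5, 131.8]
orientation: [-179.7, -0.5, -4.9]
wrist_force: [1.7, 0.4, -2.0]
opening: 0.15
grip_force: 61.0
tcp [478.6 284.5 131.8] rpy [-179.7    -0.5    -4.88] F [ 1.7  0.4 -2. ] open 0.15 t 5.18
dx 0.0222 dy 0.2435 dz 0.0048 twist -0.1026 (z down)
```

View pics/g2.png

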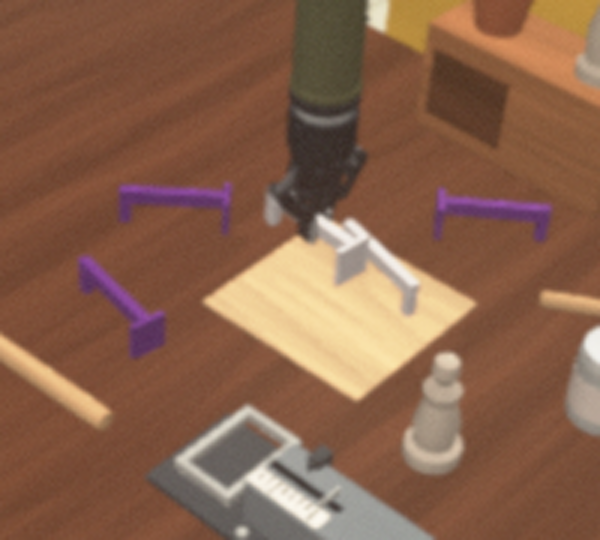

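```bash
python3 -m pendant '0 0.04 0 -0.05 1;0 0.04 0 -0.05 1;0 0.04 0 0 1;0 0.04 0 0 1;0 0.04 0 0 1' >/dev/null
python3 -m pendant '0.02 0.04 0 0 1;0.02 0.005 0 0 1;0.02 0 0 0 1;0 0 0 0 1;0 0 0 0 1'
python3 -m pendant '0 0 0 0 1;0 0 0 0 1;0 0 0 0 1'>/dev/null
python3 d.py 542 40.5 130 1
python3 - <<'E'
from h import *
s=snap("scene");f=s["frame"][...,::-1]
cv2.imwrite("pics/g3.png",cv2.resize(f[130:300,270:430],None,fx=3.5,fy=3.5,interpolation=cv2.INTER_CUBIC))
P=pts(s);hsv=cv2.cvtColor(s["frame"],cv2.COLOR_RGB2HSV)
k=np.zeros(P.shape[:2],bool);k[100:300,250:430]=1
k&=(abs(P[...,0]-600)<60)&(abs(P[...,1]-40)<45)&(P[...,2]>95)&(P[...,2]<170)
q=P[k];print(len(q));print(np.percentile(q,[2,25,50,75,98],axis=0).round(1))
E
```

```text
time_s: 6.07
tcp_pos: [531.2, 41.0, 124.7]
orientation: [-180.0, 0.2, 0.8]
wrist_force: [-0.0, 0.2, -0.5]
opening: 0.15
grip_force: 60.9
tcp [529.9  42.1 125.7] rpy [-1.8e+02  1.3e-01  9.0e-01] F [-0.5 -0.5 -1.2] open 0.156 t 6.32
dx 0.0121 dy 0.0018 dz -0.0043 twist -0.0018 (z down)
264
[[540.4  18.4 108.4]
 [563.4  31.3 131.8]
 [589.8  36.  145.6]
 [593.3  45.1 153.1]
 [596.3  62.3 165. ]]
```

View pics/g3.png

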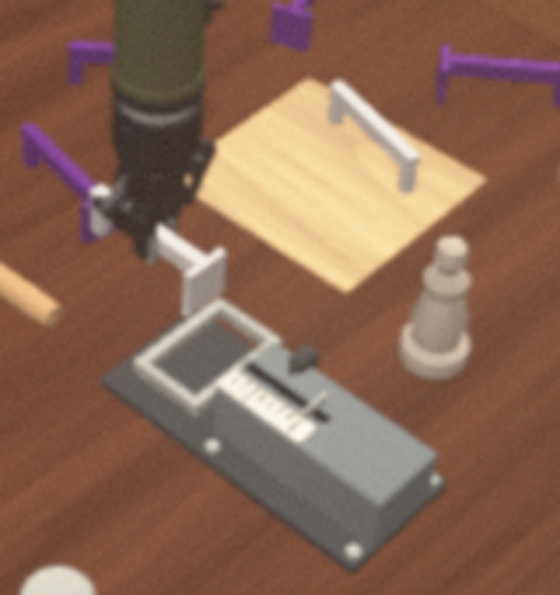

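The hanger is held level, with the lip near (205,280) in the crop. Depth puts the lip's far face at x≈592 and y 18–62, as expected. I move it over the window and lower it.

```bash
python3 -m pendant '0.012 0.001 0 0 1;0 0 0.025 0 1;0 0 0.025 0 1;0 0 0.017 0 1;0 0 0.005 0 1'
python3 -m pendant '0 0 0.004 0 1;0 0 0 0 1;0 0 0 0 1;0 0 0 0 1'
python3 d.py 520 40.5 49 1
python3 - <<'E'
from h import *
s=snap("scene");f=s["frame"][...,::-1]
cv2.imwrite("pics/g4.png",cv2.resize(f[180:280,280:400],None,fx=5,fy=5,interpolation=cv2.INTER_CUBIC))
print(manip.read_state()["tcp_pos"])
E
```

```text
time_s: 6.78
tcp_pos: [540.8, 41.2, 51.9]
orientation: [-180.0, 0.3, 0.9]
wrist_force: [-0.0, 0.4, -1.9]
opening: 0.157
grip_force: 61.0
time_s: 7.12
tcp_pos: [544.5, 40.9, 51.5]
orientation: [180.0, -0.1, 0.9]
wrist_force: [0.0, 0.1, -1.1]
opening: 0.15
grip_force: 61.0
tcp [544.5  40.9  51.5] rpy [ 1.8e+02 -1.4e-01  8.6e-01] F [ 0.   0.1 -1.1] open 0.15 t 7.12
dx -0.0245 dy 0.0001 dz 0.0025 twist -0.0024 (z down)
[544.496331    40.86410273  51.49888029]
```

View pics/g4.png

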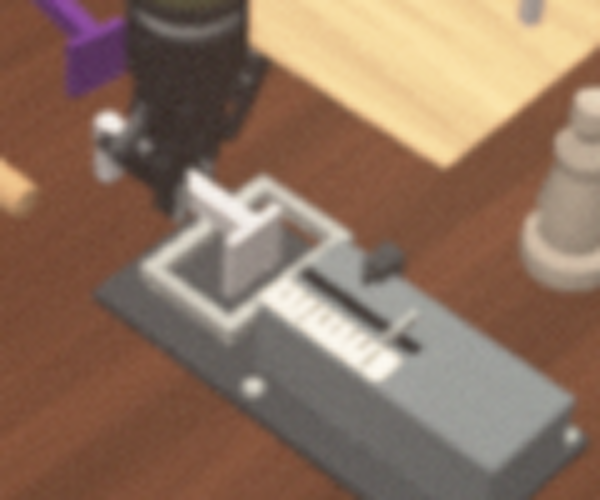

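The lip stands inside the stirrup window (around (250,250)), with the bridge passing over the front bar. Pointer at (400,327) and rider at (383,262). Now I measure the pointer-to-rider distance numerically.

```bash
cat > pr.py <<'E'
from h import *
def meas(n,verbose=True):
    s=snap(n);hsv=cv2.cvtColor(s["frame"],cv2.COLOR_RGB2HSV).astype(int)
    v,u=np.mgrid[0:400,0:640]
    K=np.array(s["mtx"]);T=np.array(s["cam_to_world"])
    d=np.stack([(u-K[0,2])/K[0,0],(v-K[1,2])/K[1,1],np.ones(u.shape)],-1)@T[:3,:3].T;o=T[:3,3]
    W=lambda z:o+d*((z-o[2])/d[...,2])[...,None]
    a=np.radians(1);C=np.array([675,42.5])
    def G(z):
        w=W(z)[...,:2]-C;return np.stack([w[...,0]*np.cos(a)+w[...,1]*np.sin(a),-w[...,0]*np.sin(a)+w[...,1]*np.cos(a)],-1)
    g=G(80);V=hsv[...,2]
    r=(g[...,0]>-30)&(g[...,0]<80)
    rid=r&(V<75)&(g[...,1]>13)&(g[...,1]<45)&(g[...,0]<40)
    gp=G(78);ptr=r&(V>165)&(gp[...,1]>2)&(gp[...,1]<14)   # +y half of the pointer, clear of the scale
    gm=G(77)
    f=lambda m,q:(m.sum(),np.median(q[m],0).round(1),np.percentile(q[m][:,0],[5,95]).round(1)) if m.any() else None
    R,Pq=f(rid,gm),f(ptr,gp)
    print(n,"rider",R,"ptr",Pq,"diff",(Pq[1]-R[1])[0].round(1) if R and Pq else None)
    return s
if __name__=="__main__":
    for n in("scene","top"):meas(n)
E
python3 pr.py
```

```text
scene rider None ptr (np.int64(22), array([-15. ,   8.5]), array([-29. ,  47.7])) diff None
top rider (np.int64(1), array([29.4, 44.7]), array([29.4, 29.4])) ptr (np.int64(8), array([47.8, 11.4]), array([39.7, 77.1])) diff 18.4
```

```bash
python3 -m pendant '-0.01 0 0.002 0 1;-0.008 0 0 0 1;-0.003 0 0 0 1;-0.003 0 0 0 1;0 0 0 0 1'; python3 -m pendant '0 0 0 0 1;0 0 0 0 1'; python3 pr.py
```

```text
time_s: 7.68
tcp_pos: [518.1, 40.5, 48.3]
orientation: [-180.0, 0.1, 0.8]
wrist_force: [0.1, 0.5, -1.4]
opening: 0.154
grip_force: 61.0
time_s: 7.85
tcp_pos: [520.0, 40.5, 48.4]
orientation: [180.0, -0.0, 0.8]
wrist_force: [0.1, 0.2, -1.2]
opening: 0.155
grip_force: 61.0
scene rider None ptr (np.int64(22), array([-14.2,   8.5]), array([-29. ,  48.2])) diff None
top rider (np.int64(2), array([-0.6, 43.5]), array([-2.1,  1. ])) ptr (np.int64(19), array([47.7, 11.7]), array([12.2, 72.9])) diff 48.3
```

```bash
cat > strip.py <<'E'
from h import *
a=np.radians(1);C=np.array([675,42.5])
def strip(s,gy,z,gx):
    K=np.array(s["mtx"]);T=np.array(s["cam_to_world"]);V=s["frame"].astype(np.float32).mean(-1)
    g=np.stack([gx*np.cos(a)-gy*np.sin(a)+C[0],gx*np.sin(a)+gy*np.cos(a)+C[1],np.full(gx.shape,z)],-1)
    c=(g-T[:3,3])@T[:3,:3];u=c[:,0]/c[:,2]*K[0,0]+K[0,2];v=c[:,1]/c[:,2]*K[1,1]+K[1,2]
    return cv2.remap(V,u.astype(np.float32)[None],v.astype(np.float32)[None],cv2.INTER_LINEAR)[0].round().astype(int)
if __name__=="__main__":
    gx=np.arange(-34.,72,4);print("gx",gx.astype(int).tolist())
    for n in("scene","top"):
        s=snap(n)
        for gy,z in((4,80),(8,80),(12,80),(14,84),(18,84),(24,84),(30,84)):print(n,gy,z,strip(s,gy,z,gx).tolist())
E
python3 strip.py
```

```text
gx [-34, -30, -26, -22, -18, -14, -10, -6, -2, 2, 6, 10, 14, 18, 22, 26, 30, 34, 38, 42, 46, 50, 54, 58, 62, 66, 70]
scene 4 80 [107, 148, 184, 173, 160, 160, 160, 159, 158, 159, 157, 154, 155, 156, 155, 157, 159, 158, 156, 162, 177, 158, 144, 154, 153, 152, 155]
scene 8 80 [106, 146, 179, 174, 164, 163, 162, 162, 162, 160, 157, 146, 148, 159, 160, 161, 161, 162, 161, 166, 179, 159, 150, 157, 157, 157, 158]
scene 12 80 [109, 142, 177, 171, 163, 163, 162, 161, 162, 157, 140, 117, 132, 153, 161, 163, 162, 161, 161, 166, 179, 164, 155, 159, 158, 159, 157]
scene 14 84 [113, 127, 167, 176, 162, 162, 161, 161, 161, 155, 126, 93, 96, 119, 148, 159, 162, 161, 162, 163, 173, 174, 161, 159, 161, 158, 157]
scene 18 84 [134, 146, 179, 182, 165, 161, 161, 160, 156, 133, 103, 87, 82, 98, 137, 158, 161, 162, 160, 160, 161, 162, 160, 158, 160, 159, 158]
scene 24 84 [174, 183, 198, 191, 169, 154, 149, 147, 134, 107, 90, 89, 80, 90, 124, 145, 149, 152, 153, 150, 150, 152, 151, 151, 151, 151, 150]
scene 30 84 [188, 191, 194, 181, 152, 117, 108, 106, 102, 99, 97, 94, 82, 78, 88, 103, 111, 113, 112, 115,
[... 296 characters left out ...]
160]
top 12 80 [104, 102, 97, 92, 87, 81, 83, 113, 146, 154, 156, 158, 159, 161, 162, 160, 157, 155, 154, 165, 169, 159, 156, 158, 158, 159, 160]
top 14 84 [103, 100, 95, 90, 85, 81, 89, 125, 149, 152, 155, 160, 162, 164, 162, 161, 160, 158, 160, 170, 166, 159, 159, 159, 159, 160, 160]
top 18 84 [104, 100, 95, 91, 85, 77, 86, 117, 130, 130, 141, 156, 163, 165, 163, 162, 161, 160, 160, 164, 162, 159, 158, 159, 159, 159, 158]
top 24 84 [101, 100, 94, 91, 86, 79, 79, 96, 98, 96, 115, 136, 154, 163, 163, 160, 159, 160, 162, 160, 160, 160, 158, 158, 158, 159, 158]
top 30 84 [99, 99, 96, 95, 94, 94, 87, 76, 84, 90, 92, 111, 141, 159, 162, 159, 161, 159, 159, 161, 162, 161, 159, 157, 159, 160, 159]
```

Run:
```python
from strip import *
s=snap("top");gx=np.arange(-30.,32,2);print("gx",gx.astype(int).tolist())
s["frame"]=cv2.imread("pics/top0.png");print('top0, z=84')
for gy in(12,14,16,18,20,24,28,32,36,40):print(gy,strip(s,gy,84,gx).tolist())
s=snap("scene");print("scene z84")
for gy in(4,6,8,10,12,14,16,18,20,24):print(gy,strip(s,gy,84,gx).tolist())
gx=np.arange(34.,60,1.5)
print("ptr")
for n in("top","scene"):
    t=s if n=="scene" else snap("top"); p=strip(t,10,80,gx)-158; p=np.clip(p,0,None);print(n,(p*gx).sum()/p.sum())
```

```text
gx [-30, -28, -26, -24, -22, -20, -18, -16, -14, -12, -10, -8, -6, -4, -2, 0, 2, 4, 6, 8, 10, 12, 14, 16, 18, 20, 22, 24, 26, 28, 30]
top0, z=84
12 [162, 161, 163, 165, 165, 165, 164, 162, 161, 160, 159, 158, 157, 154, 155, 155, 156, 156, 156, 157, 159, 160, 160, 160, 160, 160, 160, 160, 159, 158, 157]
14 [163, 162, 163, 164, 165, 165, 163, 162, 161, 161, 162, 162, 162, 159, 158, 157, 155, 154, 155, 157, 159, 160, 161, 162, 163, 163, 163, 162, 161, 160, 160]
16 [162, 163, 163, 163, 164, 164, 163, 163, 162, 163, 164, 162, 160, 156, 153, 148, 147, 146, 150, 154, 157, 159, 161, 163, 165, 164, 164, 163, 162, 161, 161]
18 [163, 163, 163, 164, 163, 163, 164, 165, 163, 164, 165, 162, 158, 150, 142, 133, 132, 133, 142, 151, 157, 160, 161, 163, 164, 163, 163, 163, 163, 162, 162]
20 [164, 163, 163, 164, 164, 164, 164, 163, 162, 163, 163, 160, 155, 142, 129, 116, 115, 120, 134, 146, 153, 158, 160, 162, 163, 163, 164, 163, 162, 162, 162]
24 [165, 165, 164, 163, 163, 163, 163, 162, 162, 160, 157, 147, 133, 121, 108, 98, 97, 105, 115, 125, 136, 144, 152, 157, 161, 162, 163, 161, 161, 163, 164]
28 
[... 1525 characters left out ...]
05, 118, 133, 148, 157, 160, 161, 161]
16 [139, 156, 172, 181, 178, 171, 166, 163, 162, 160, 160, 161, 161, 161, 158, 154, 143, 127, 114, 100, 89, 85, 88, 97, 108, 123, 141, 155, 159, 160, 161]
18 [146, 163, 180, 184, 181, 172, 166, 163, 161, 160, 160, 160, 160, 158, 153, 144, 131, 116, 103, 93, 86, 83, 83, 87, 99, 117, 138, 151, 158, 160, 161]
20 [157, 169, 183, 190, 184, 175, 167, 162, 160, 160, 159, 159, 158, 155, 148, 136, 123, 108, 96, 88, 83, 80, 80, 82, 92, 113, 135, 151, 156, 159, 160]
24 [184, 192, 198, 198, 191, 179, 168, 159, 152, 149, 149, 150, 147, 140, 135, 121, 107, 101, 93, 89, 85, 84, 80, 80, 90, 106, 125, 135, 143, 146, 148]
ptr
top 44.98529411764706
scene 44.13592233009709
```

```bash
python3 -m pendant '-0.003 0 0 0 1;-0.003 0 0 0 1;-0.003 0 0 0 1;-0.003 0 0 0 1;-0.003 0 0 0 1'; python3 -m pendant '-0.003 0 0 0 1;-0.003 0 0 0 1;0 0 0 0 1;0 0 0 0 1'
python3 - <<'E'
from strip import *
gx=np.arange(-10.,60,2);print(gx.astype(int).tolist())
for n in("scene","top"):
    s=snap(n);print(n,[strip(s,g,80,gx).tolist() for g in(6,10)])
E
```

```text
time_s: 8.62
tcp_pos: [506.0, 40.1, 48.7]
orientation: [180.0, -0.2, 0.9]
wrist_force: [5.0, -1.8, -3.5]
opening: 0.153
grip_force: 60.7
time_s: 8.95
tcp_pos: [500.1, 40.0, 48.8]
orientation: [180.0, -0.2, 0.9]
wrist_force: [4.3, -0.6, -2.8]
opening: 0.153
grip_force: 60.6
[-10, -8, -6, -4, -2, 0, 2, 4, 6, 8, 10, 12, 14, 16, 18, 20, 22, 24, 26, 28, 30, 32, 34, 36, 38, 40, 42, 44, 46, 48, 50, 52, 54, 56, 58]
scene [[162, 162, 161, 161, 162, 161, 162, 162, 160, 157, 157, 153, 155, 157, 158, 160, 160, 163, 170, 178, 182, 174, 163, 157, 157, 158, 160, 159, 157, 157, 158, 158, 159, 156, 156], [162, 162, 162, 162, 162, 161, 160, 158, 154, 140, 133, 134, 140, 150, 158, 161, 162, 165, 170, 179, 185, 174, 159, 153, 154, 158, 161, 159, 159, 158, 160, 160, 158, 158, 160]]
top [[112, 109, 107, 105, 106, 108, 109, 107, 107, 109, 108, 108, 107, 108, 108, 112, 113, 130, 146, 162, 163, 151, 133, 113, 107, 102, 104, 103, 104, 103, 103, 103, 104, 115, 126], [153, 152, 151, 151, 152, 153, 153, 152, 152, 152, 152, 153, 154, 155, 155, 153, 150, 154, 160, 171, 177, 173, 165, 155, 151, 148, 150, 151, 150, 149, 149, 148, 148, 150, 153]]
```

```bash
python3 -m pendant '-0.003 0 0 0 1;-0.003 0 0 0 1;-0.003 0 0 0 1;-0.003 0 0 0 1;-0.003 0 0 0 1' >/dev/null; python3 -m pendant '-0.003 0 0 0 1;-0.002 0 0 0 1;-0.001 0 0 0 1;0 0 0 0 1;0 0 0 0 1'
python3 - <<'E'
from strip import *
gx=np.arange(-24.,36,2);print(gx.astype(int).tolist())
S=[]
for n in("scene","top"):
    s=snap(n);print(n,[strip(s,g,80,gx).tolist() for g in(6,10)]);f=s["frame"][...,::-1]
    S.append(cv2.resize(f[200:280,310:390] if n=="scene" else f[90:170,285:365],None,fx=5,fy=5,interpolation=cv2.INTER_CUBIC))
cv2.imwrite("pics/p1.png",np.hstack(S))
E
```

```text
time_s: 9.88
tcp_pos: [481.5, 39.6, 49.3]
orientation: [180.0, -0.5, 0.9]
wrist_force: [9.6, -1.5, -4.6]
opening: 0.154
grip_force: 60.4
[-24, -22, -20, -18, -16, -14, -12, -10, -8, -6, -4, -2, 0, 2, 4, 6, 8, 10, 12, 14, 16, 18, 20, 22, 24, 26, 28, 30, 32, 34]
scene [[124, 139, 150, 157, 159, 161, 161, 162, 163, 162, 161, 160, 159, 160, 161, 165, 172, 179, 176, 166, 152, 146, 151, 156, 159, 160, 158, 158, 160, 160], [126, 141, 153, 159, 161, 162, 163, 164, 163, 162, 161, 161, 161, 159, 159, 161, 163, 168, 170, 166, 155, 151, 155, 160, 161, 160, 160, 162, 162, 161]]
top [[112, 115, 116, 118, 117, 116, 113, 112, 108, 105, 104, 106, 107, 114, 121, 136, 153, 153, 149, 135, 124, 115, 111, 107, 108, 106, 104, 102, 100, 99], [157, 157, 159, 158, 158, 155, 154, 154, 151, 149, 149, 151, 151, 151, 154, 162, 171, 171, 169, 161, 156, 154, 154, 153, 152, 151, 148, 146, 148, 148]]
```

View pics/p1.png

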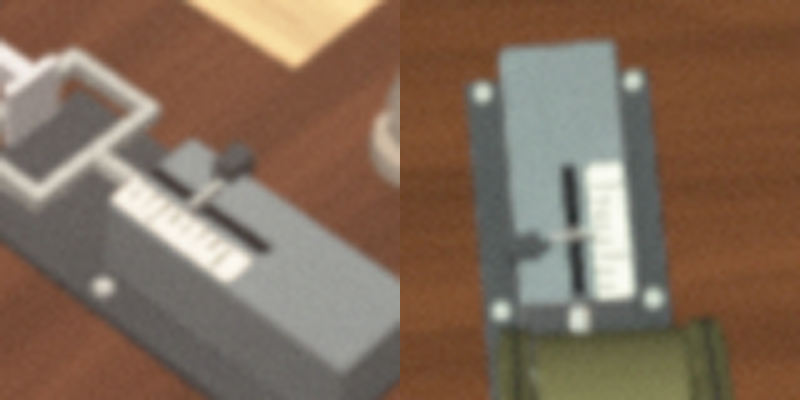

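The pointer is level with the rider to within a few mm: in the top half the pointer is at (570,236) and the rider tip at (545,244), so it needs about 3 mm more. Pull 3 mm, then hold.

```bash
python3 -m pendant '-0.002 0 0 0 1;-0.001 0 0 0 1;0 0 0 0 1;0 0 0 0 1;0 0 0 0 1'
python3 - <<'E'
from strip import *
gx=np.arange(-12.,30,2);print(gx.astype(int).tolist())
S=[]
for n in("scene","top"):
    s=snap(n);print(n,[strip(s,g,80,gx).tolist() for g in(6,10)]);f=s["frame"][...,::-1]
    S.append(cv2.resize(f[220:260,330:370] if n=="scene" else f[120:160,300:340],None,fx=10,fy=10,interpolation=cv2.INTER_CUBIC))
cv2.imwrite("pics/p2.png",np.hstack(S))
E
```

```text
time_s: 10.4
tcp_pos: [479.0, 39.5, 49.3]
orientation: [180.0, -0.5, 0.9]
wrist_force: [9.0, -1.4, -3.5]
opening: 0.16
grip_force: 60.4
[-12, -10, -8, -6, -4, -2, 0, 2, 4, 6, 8, 10, 12, 14, 16, 18, 20, 22, 24, 26, 28]
scene [[161, 162, 161, 161, 161, 161, 160, 162, 166, 174, 179, 180, 165, 153, 149, 152, 157, 159, 159, 160, 160], [161, 161, 161, 162, 163, 163, 162, 163, 167, 174, 178, 173, 159, 149, 150, 155, 160, 160, 161, 162, 161]]
top [[112, 111, 108, 105, 105, 107, 109, 118, 130, 143, 155, 146, 137, 122, 114, 110, 109, 107, 107, 106, 107], [153, 154, 152, 151, 150, 150, 149, 150, 155, 162, 169, 169, 167, 161, 157, 155, 155, 153, 151, 149, 149]]
```

View pics/p2.png

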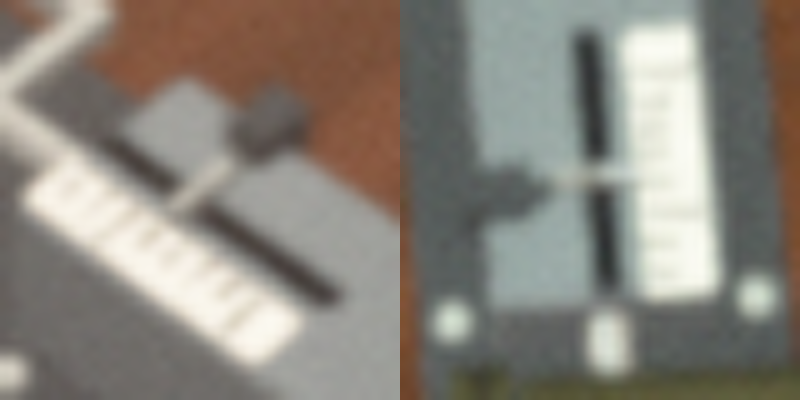

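The pointer's end (555,182) meets the rider's tip (545,187) in the top view, and the scene view agrees. Nudge 1 mm and hold for over 2 s.

```bash
python3 -m pendant '-0.001 0 0 0 1;0 0 0 0 1;0 0 0 0 1;0 0 0 0 1;0 0 0 0 1';for i in 1 2 3 4 5;do python3 -m pendant '0 0 0 0 1;0 0 0 0 1;0 0 0 0 1;0 0 0 0 1;0 0 0 0 1'|sed -n '1,2p;4p';done
python3 - <<'E'
from strip import *
gx=np.arange(-12.,30,2)
for n in("scene","top"):
    s=snap(n);print(n,[strip(s,g,80,gx).tolist() for g in(6,10)])
E
```

```text
time_s: 10.92
tcp_pos: [478.3, 39.5, 49.4]
orientation: [180.0, -0.5, 0.9]
wrist_force: [8.6, -0.8, -4.7]
opening: 0.157
grip_force: 60.4
time_s: 11.33
tcp_pos: [478.2, 39.5, 49.4]
wrist_force: [8.3, -1.0, -4.4]
time_s: 11.75
tcp_pos: [478.3, 39.5, 49.4]
wrist_force: [8.5, -1.0, -4.3]
time_s: 12.17
tcp_pos: [478.3, 39.5, 49.4]
wrist_force: [9.4, -1.0, -3.8]
time_s: 12.58
tcp_pos: [478.3, 39.5, 49.4]
wrist_force: [9.4, -0.1, -4.4]
time_s: 13.0
tcp_pos: [478.2, 39.5, 49.4]
wrist_force: [8.4, -1.5, -4.5]
scene [[161, 161, 161, 161, 160, 159, 160, 163, 169, 176, 174, 167, 155, 146, 148, 154, 158, 159, 160, 161, 161], [162, 162, 162, 163, 161, 160, 161, 164, 168, 173, 175, 167, 154, 148, 150, 154, 159, 160, 159, 160, 162]]
top [[113, 111, 107, 106, 105, 108, 117, 132, 150, 155, 155, 140, 128, 117, 111, 108, 110, 110, 109, 106, 106], [155, 153, 151, 151, 150, 150, 151, 156, 166, 170, 171, 165, 158, 156, 155, 155, 155, 154, 152, 149, 149]]
```

```bash
python3 -m pendant '-0.001 0 0 0 1;-0.001 0 0 0 1;0 0 0 0 1;0 0 0 0 1;0 0 0 0 1';for i in 1 2 3 4 ;do python3 -m pendant '0 0 0 0 1;0 0 0 0 1;0 0 0 0 1;0 0 0 0 1;0 0 0 0 1'|sed -n '2p;4p';done
for i in 1 2 3;do python3 -m pendant '0.003 0 0 0 1;0.003 0 0 0 1;0.003 0 0 0 1;0.003 0 0 0 1;0.003 0 0 0 1'|sed -n '2p;4p';done
python3 -m pendant '0.003 0 0 0 1;0.003 0 0 0 1;0.003 0 0 0 1;0.003 0 0 0 1;0.003 0 0 0 1'|sed -n '2p;4p'
python3 -m pendant '0 0 0 0 1;0 0 0 0 1;0 0 0 0 1;0 0 0 0 1;0 0 0 0 1'
python3 - <<'E'
from strip import *
gx=np.arange(30.,60,2);print(gx.astype(int).tolist())
for n in("scene","top"):
    s=snap(n);print(n,[strip(s,g,80,gx).tolist() for g in(6,10)])
E
```

```text
time_s: 13.52
tcp_pos: [476.4, 39.5, 49.4]
orientation: [180.0, -0.5, 0.9]
wrist_force: [9.8, -1.2, -4.4]
opening: 0.154
grip_force: 60.4
tcp_pos: [476.4, 39.5, 49.4]
wrist_force: [9.2, -1.0, -4.4]
tcp_pos: [476.4, 39.5, 49.4]
wrist_force: [9.9, -1.6, -5.7]
tcp_pos: [476.4, 39.5, 49.4]
wrist_force: [9.6, -1.9, -5.1]
tcp_pos: [476.4, 39.5, 49.4]
wrist_force: [9.3, -0.9, -5.0]
tcp_pos: [490.3, 39.9, 49.4]
wrist_force: [7.4, -0.9, -1.7]
tcp_pos: [504.1, 40.2, 49.3]
wrist_force: [4.7, -0.0, 0.2]
tcp_pos: [516.0, 40.5, 48.2]
wrist_force: [2.2, 0.7, -0.7]
tcp_pos: [530.8, 40.7, 47.9]
wrist_force: [0.6, 0.2, -1.5]
time_s: 17.27
tcp_pos: [531.2, 40.7, 48.3]
orientation: [180.0, 0.0, 0.9]
wrist_force: [0.7, -0.9, -1.1]
opening: 0.148
grip_force: 61.0
[30, 32, 34, 36, 38, 40, 42, 44, 46, 48, 50, 52, 54, 56, 58]
scene [[159, 160, 160, 160, 160, 161, 167, 176, 180, 173, 158, 149, 147, 152, 156], [163, 163, 162, 161, 161, 163, 166, 174, 180, 175, 160, 153, 152, 156, 158]]
top [[103, 101, 101, 101, 110, 120, 140, 151, 151, 140, 126, 115, 107, 117, 127], [147, 146, 144, 144, 148, 152, 163, 170, 170, 165, 157, 152, 149, 150, 152]]
```

The slide is home (pointer back at 45.5 mm). Now unhook straight up and carry the hanger to the crate.

```bash
python3 -m pendant '0.01 0 0 0 1;0 0 -0.02 0 1;0 0 -0.03 0 1;0 0 -0.03 0 1;0 0 -0.03 0 1'
python3 -m pendant '0 0 0 0.115 1;0 0.02 0 0.115 1;0 0.04 0 0 1;0 0.04 0 0 1;0 0.04 0 0 1' >/dev/null
python3 -m pendant '0 0.04 0 0 1;0 0.04 0 0 1;0 0.04 0 0 1;0 0.03 0 0 1;0 0 0 0 1' 
python3 -m pendant '0 0 0 0 1;0 0 0 0 1'>/dev/null
python3 d.py 468 -347 130 -12.2
```

```text
time_s: 17.78
tcp_pos: [542.0, 40.8, 159.4]
orientation: [-180.0, 0.0, 0.8]
wrist_force: [0.2, -0.4, -1.5]
opening: 0.155
grip_force: 60.8
time_s: 18.62
tcp_pos: [482.0, -249.4, 158.7]
orientation: [179.8, -0.1, -12.6]
wrist_force: [0.6, 0.2, -1.7]
opening: 0.151
grip_force: 61.0
tcp [ 482.  -242.8  158.2] rpy [-1.7995e+02  1.0000e-02 -1.2400e+01] F [ 0.5  0.6 -1.9] open 0.148 t 18.78
dx 0.0087 dy 0.1047 dz 0.0282 twist -0.0034 (z down)
```

```bash
python3 -m pendant '0.009 0.035 0 0 1;0 0.035 0 0 1;0 0.035 0 0 1;0 0 0 0 1;0 0 0 0 1'
python3 -m pendant '0 0 0.03 0 1;0 0 0.03 0 1;0 0 0.03 0 1;0 0 0.02 0 1;0 0 0 0 1' 
python3 -m pendant '0 0 0.005 0 1;0 0 0.003 0 1;0 0 0 0 1'
python3 d.py 468 -347 29 -12.2
python3 - <<'E'
from h import *
s=snap("scene");f=s["frame"][...,::-1]
cv2.imwrite("pics/cr.png",cv2.resize(f[150:340,120:290],None,fx=3,fy=3,interpolation=cv2.INTER_CUBIC))
E
```

```text
time_s: 19.2
tcp_pos: [468.7, -347.7, 158.1]
orientation: [-180.0, -0.0, -12.4]
wrist_force: [0.2, 1.0, -2.1]
opening: 0.156
grip_force: 60.9
time_s: 19.62
tcp_pos: [465.9, -342.3, 44.1]
orientation: [-179.7, 0.5, -12.2]
wrist_force: [-0.6, 0.5, -2.0]
opening: 0.152
grip_force: 60.9
time_s: 19.87
tcp_pos: [469.3, -347.2, 41.2]
orientation: [180.0, -0.1, -12.3]
wrist_force: [0.5, -0.3, -1.3]
opening: 0.153
grip_force: 60.9
tcp [ 469.3 -347.2   41.2] rpy [ 1.7996e+02 -9.0000e-02 -1.2270e+01] F [ 0.5 -0.3 -1.3] open 0.153 t 19.87
dx -0.0013 dy 0.0001 dz 0.0122 twist -0.0012 (z down)
```

View pics/cr.png

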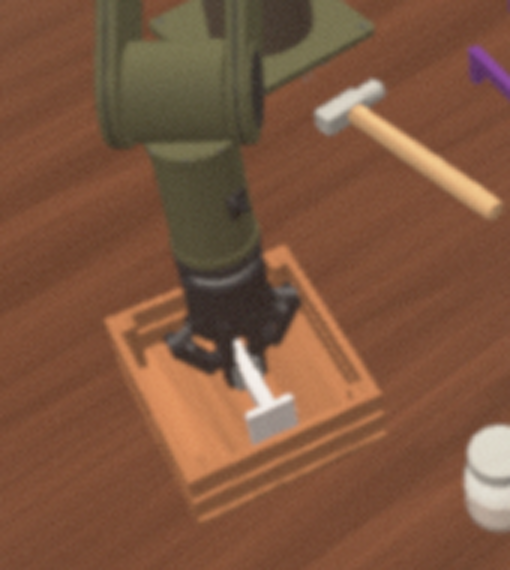

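The hanger is inside the crate walls, with its lip at (272,418) and clear of the far wall. Lower gently until it touches down.

```bash
python3 -m pendant '0 0 0.004 0 1;0 0 0.003 0 1;0 0 0.002 0 1;0 0 0 0 1'|sed -n '1,4p'
python3 -m pendant '0 0 0.002 0 1;0 0 0.001 0 1;0 0 0 0 1;0 0 0 0 1'|sed -n '1,4p'
```

```text
time_s: 20.25
tcp_pos: [467.9, -347.3, 31.1]
orientation: [-180.0, 0.0, -12.3]
wrist_force: [0.6, 0.5, -1.2]
time_s: 20.58
tcp_pos: [468.2, -347.4, 28.3]
orientation: [180.0, 0.0, -12.3]
wrist_force: [0.5, -0.7, -0.9]
```

```bash
python3 -m pendant '0 0 0.001 0 1;0 0 0.001 0 1;0 0 0 0 1'|sed -n '2p;4p'
python3 -m pendant '0 0 0.001 0 1;0 0 0.001 0 1;0 0 0 0 1'|sed -n '2p;4p'
```

```text
tcp_pos: [468.3, -347.5, 28.2]
wrist_force: [-3.0, 1.8, 12.1]
tcp_pos: [468.3, -347.4, 28.1]
wrist_force: [-5.2, 5.1, 26.6]
```

Touched down. Back off the load, release and retreat.

```bash
python3 -m pendant '0 0 -0.002 0 1;0 0 -0.001 0 1;0 0 0 0 0.7;0 0 0 0 0.4;0 0 0 0 0'
python3 -m pendant '0 0 0 0 0;0 0 0 0 0;0 0 0 0 0;0 0 0 0 0;0 0 0 0 0'|tail -3
python3 -m pendant '0 0 -0.02 0 0;0 0 -0.04 0 0;0 0 -0.04 0 0;0 0 -0.04 0 0;0 0 -0.04 0 0'
python3 -m pendant '0 0 -0.04 0 0;0 0 -0.04 0 0;0 0 0 0 0;0 0 0 0 0;0 0 0 0 0'
python3 - <<'E'
from h import *
from strip import strip
s=snap("scene");P=pts(s);hsv=cv2.cvtColor(s["frame"],cv2.COLOR_RGB2HSV)
k=(abs(P[...,0]-458)<100)&(abs(P[...,1]+345)<90)&(hsv[...,1]<60)&(hsv[...,2]>120)&(P[...,2]<90)
q=P[k];print(len(q),np.percentile(q,[2,50,98],axis=0).round(0).tolist())
gx=np.arange(36.,56,2);print(strip(s,8,80,gx))
E
```

```text
time_s: 21.5
tcp_pos: [468.2, -347.4, 26.9]
orientation: [-180.0, 0.0, -12.3]
wrist_force: [-0.6, 0.6, 0.4]
opening: 0.569
grip_force: 0.0
wrist_force: [0.3, 0.4, 0.5]
opening: 0.997
grip_force: 0.0
time_s: 22.33
tcp_pos: [467.8, -347.0, 209.0]
orientation: [-180.0, 0.0, -12.3]
wrist_force: [0.9, -0.6, -1.2]
opening: 1.001
grip_force: 0.0
time_s: 22.75
tcp_pos: [467.9, -347.0, 287.2]
orientation: [-180.0, 0.0, -12.3]
wrist_force: [-0.4, -0.0, -0.4]
opening: 1.005
grip_force: 0.0
326 [[398.0, -382.0, 7.0], [495.0, -351.0, 55.0], [535.0, -326.0, 61.0]]
[160 161 162 167 175 179 173 160 149 151]
```

The hanger lies upright in the crate (top at about 58 mm), the gripper is clear and the slide is home. Handing in.

```bash
python3 -c "
from cell import manip;print(manip.close_job())"
```

```text
the job is handed in; nothing more can be done
None
```

The job is handed in: by the camera readings, the hanger pulled the pointer level with the rider and held it there for over two seconds. The slide then came gently home and the hanger was released in the crate; the hand-in call gave no verdict.

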